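# Give the dough sheeter's bearing a stroke of grease

## Robot

A 6-joint arm with a two-finger parallel gripper is mounted at the origin on the work surface. World frame = base frame: x ahead of the robot, y to its left, z up, the work surface at z = 0. Lengths are in mm, angles in rad, forces in N, time in s.
With the tool pointing down it reaches from about 350 to 925 mm from the base axis. Payload 6.4 kg.
Tool frame: the origin (TCP) lies at the very end of the fingers, on their centre line; the grasp point (between the pads) lies behind it (r.hold_point_z is the z of the grasp point in the tool frame, in mm); z points along the fingers, y is the line along which they close (so a half turn about z gives the same grasp; the last joint's range is limited). The gripper opens to 94 mm and grips with 3 to 60 N. Pads are 16 mm wide; open, the fingers measure 119 mm over their backs; the gripper's body (75 mm by 177 mm) begins 78 mm behind the grasp point.
Start: joints at [-1.411, 0.245, 1.558, -0, 1.339, -0.174], TCP at [212.968, -614.132, 171.755] pointing down, gripper open.
Joint ranges: [-3.13, 3.13], [-1.02, 2.26], [0.13, 2.54], [-0.95, 4.09], [0.21, 2.88], [-2.74, 2.74]. Speed limits (rad/s): [2.57, 2.57, 3.14, 3.14, 3.14, 3.14].

## Interface

Orientations are given as a rotation vector (axis times angle).
In Python, from plant import r, optics, order gives the robot as it stands.
- The arm moves only by the tool apply_moves, never from a script. Its argument "steps" is a list of rows, each a list of 5 numbers: the opening in per cent of the stroke, from 0 (shut) to 100 (fully open), then the shift along the world's x, y, z scaled (see below), then the turn about the world's z scaled (see below). A call has 1 to 20 rows; each row shifts and turns the commanded pose from where the row before left it; what a row does not reach is not made up. The controller multiplies each number of a shift by 120 mm and each number of a turn by 1.5 rad. A row lasts 1/10 s, in which the tool goes at most 50 mm and 8.59 degrees, less where a joint would pass 70% of its speed; a pose out of reach is approached as far as the arm can. A call with a number of a shift or a turn outside -1 to 1 is refused whole. A call with a gripper value outside its range is refused whole. The fingers move at their own pace and stop on an object; the grip force is fixed at half the most. Time passes only in rows, so rows that do not move let the fingers close. It gives the time, the measured TCP pose, the force, the opening and the grip force at its end, in the units of the state.
- r.read_state(): the state, without advancing time (a new reading comes with each control period).
- optics.camera(name): name is "scene" or "top" or "wrist"; returns the picture (420x560x3 uint8, red, green, blue); there is no depth.
- optics.camera_params(name): a dict with "fov_y" (degrees; the focal length in pixels is half the picture's height over the tangent of half this angle, whatever the lens; pixels are square), "cx", "cy" (the principal point, pixels), "dist" ([k1, k2, p1, p2, k3] as OpenCV has them; the pictures are not rectified), "rvec" (rotation vector, rad) and "tvec" (3), from world to camera coordinates, as OpenCV has them; the wrist camera has in their place "tool_from_camera" (4x4, takes a point from camera to tool coordinates, whose origin is the TCP and whose axes are the flange's). Camera axes: x right, y down, z forward; pixel columns grow to the right and rows downward; lengths in mm; the calibration is good to about 2 mm. A picture is of the moment at which its call begins: read the wrist's pose just before it. camera_params takes no time and is no camera call.
- order.finish_job(): hands the job in; it is judged then, once.
The state is a dict: "clock": time; "q": joint angles; "dq": joint speeds; "tau": joint torques, N m; "ee_pos": TCP position; "orientation": TCP orientation; "wrist_force": force on the tool from outside, world axes, zero at the start; "torque": the same for the moment, N m; "finger_gap": opening from 0.0 (shut) to 1.0 (fully open); "grasp_force": force on a finger pad.
Only numpy, scipy, OpenCV 4.12 (cv2) and the standard library are available. Lean on these libraries where they do the work, as an engineer would, in place of code of your own. Each camera call takes 0.05 s, during which the arm holds its last target. There are 200 camera calls.

## Task

Take the push-type grease gun out of its stand and press its coupler squarely, in line with the tilted nipple, onto the bare brass grease nipple of the dough sheeter's bearing (not the one with the red cap) until it snaps on. Then keep pushing along the nipple until the gun's spring pump is fully home at its stop, and finish like that: gun still in the grip, coupler on, pump held down against its spring. Leave the tin, the spanner and the scraper where they lie.

Things in the scene. Friction and masses are not known exactly. Their poses are not given: they have to be found in the camera images.
- gun: push-type grease gun, loose, 0.35 kg: red barrel 32 mm in diameter, 86 mm long, between a dark front head (36 mm wide, 22 mm long, lowest) and a dark end cap (8 mm). Stands upright in its stand, coupler down. Origin: on its axis at the head's front face, which rests on the stand's rim; z runs up the axis to the rear, 116 mm to the end. Round: its turn about z does not matter
- gun_grip (a point): where to grip the 32 mm barrel: point on the gun's axis 76 mm behind the head's front face, 40 mm from the rear end; the barrel is plain from 54 mm before it to 32 mm behind it
- gun_mouth (a point): centre of the coupler's mouth at the gun's front end, on the axis: 138 mm from gun_grip while the pump is out. The coupler is a steel sleeve 20 mm in diameter, 26 mm long, on a tube 11 mm thick; its mouth is flared, 16 mm wide narrowing to 12 mm
- gun_seat (a point): bottom of the coupler's bore, on the axis, 14 mm inside the mouth, 124 mm from gun_grip while the pump is out: the nipple's tip sits here when the coupler is fully on. Three sprung jaws in the bore snap behind the nipple's ball when the tip is 4 to 5 mm from the seat; going on takes a push of about 7 N, and pulling off as much
- pump (a joint): stroke of the gun's pump (m): 0 = out, 0.012 = fully home at its stop. Tube and coupler slide straight into the barrel as the gun is pushed onto the nipple, against a spring: it starts to move at 11 N and is home at 18 N; it springs out again when the push goes
- nipple: bare brass grease nipple, fixed to the blue bearing block at the sheeter's free end (without the motor): hexagon 12 mm wide, 5 mm high, neck 5.6 mm thick, ball head 10 mm in diameter. Origin: centre of the hexagon's underside; z is the nipple's axis, tilted 30 degrees from vertical towards the sheeter's front (its -x)
- nipple_tip (a point): top of the nipple's ball head, on its axis, 22 mm above its origin along z; about 113 mm above the work surface
- sheeter: bench dough sheeter, fixed: steel plate 230 x 520 mm, two white rolls between aluminium cheeks, white motor at the +y end, a blue bearing outside each cheek. Origin: on the work surface under the free-end bearing; x to its back, y along the rolls to the motor. Near cheek at y = 59 to 71 mm, 187 mm high (its knob 214 mm); the far bearing's nipple wears a red cap: not to be used
- stand: drip stand of the gun, fixed: base 84 mm square, steel tube 46 mm in diameter with a 25 mm bore, rim 70 mm above the work surface; the coupler hangs in it, mouth 8 mm above the work surface, so the gun must first be lifted straight up more than 65 mm. Origin: centre of its underside
- tin: round grease tin, white lid and yellow band, 75 mm in diameter, 72 mm high; loose bystander; origin: centre of its underside
- spanner: steel ring spanner 160 mm long, lying flat; loose bystander; origin: centre of its underside, x along it
- scraper: dough scraper, steel blade 120 x 75 mm with a dark wooden grip, lying flat; loose bystander; origin: below its middle
There are look-alikes about, which are no part of the job. Of the things that look like the gun, the larger one is meant.

How it is judged (in metres and radians):
On the way, in this order (a step that is already met when the one before it is completed fails the run):
1. the gun is lifted out of its stand in the grip (height (world z) of gun_mouth above 0.073 m and contact force between the fingers and gun above 2 N), for 0.1 s.
2. the coupler has snapped onto the bare nipple, square to it within 8 degrees (distance between gun_seat and nipple_tip below 0.0025 m and angle between the z axis of gun and the z axis of nipple, either way round below 0.14 rad).
At the end, for the whole second after the job is handed in: coupler snapped on the bare nipple (tip within 2.5 mm of the seat), in line within 0.14 rad; pump in over 10.5 of 12 mm, over 12 N on the nipple; fingers grip the gun with over 5 N; tin, spanner and scraper within 30 mm of their start (all of step 2 and value of joint pump above 0.0105 m and contact force between gun and nipple above 12 N and contact force between the fingers and gun above 5 N and distance of each of tin, spanner, scraper from where it was at the start of the episode below 0.03 m); the arm keeps its last pose, push and grip.
It fails at once if the tin, the spanner or the scraper is pushed more than 30 mm (distance of any of tin, spanner, scraper from where it was at the start of the episode above 0.03 m).
It also fails if it takes over 48 s, if anything falls off the work surface, if the arm or the gripper's body presses on something with over 40 N, if the wrist force passes 120 N, or if a joint passes its speed limit or range.

## Working session

There is one attempt and no reset: what is moved stays moved. The work goes in short steps, Python scripts to look and compute and a tool call to move; the robot and the scene stay as the last step left them, time stands still between calls to the robot, and variables do not carry over. Pictures are saved under pics/ and viewed, at most 10 in all, crops included, and the job is handed in when it is done.

Besides the shell and the picture viewer there is one more tool, called after ">>>" as name(argument=value, ...), one argument or row to a line, values as JSON. apply_moves: Moves the arm, as the interface text tells. Its arguments: {"type":"object","properties":{"steps":{"type":"array"}},"required":["steps"]}

```bash
mkdir -p pics; ls; cat > h.py <<'E'
import numpy as np, cv2
from plant import r, optics, order
def cam(n):
    p=optics.camera_params(n); f=210/np.tan(np.radians(p['fov_y'])/2)
    K=np.array([[f,0,p['cx']],[0,f,p['cy']],[0,0,1.]]); d=np.array(p['dist'],float)
    if n=='wrist':
        s=r.read_state(); T=np.eye(4); T[:3,:3]=cv2.Rodrigues(np.array(s['orientation'],float))[0]; T[:3,3]=s['ee_pos']
        M=np.linalg.inv(T@np.array(p['tool_from_camera'])); return K,d,M[:3,:3],M[:3,3]
    return K,d,cv2.Rodrigues(np.array(p['rvec'],float))[0],np.array(p['tvec'],float).ravel()
def ray(c,uv):
    K,d,R,t=c; q=cv2.undistortPoints(np.array([[uv]],float),K,d)[0,0]; v=R.T@np.array([q[0],q[1],1]); return -R.T@t, v/np.linalg.norm(v)
def atz(c,uv,z):
    o,v=ray(c,uv); return o+v*(z-o[2])/v[2]
def tri(cs,uvs):
    A=np.zeros((3,3));b=np.zeros(3)
    for c,uv in zip(cs,uvs):
        o,v=ray(c,uv); P=np.eye(3)-np.outer(v,v); A+=P;b+=P@o
    x=np.linalg.solve(A,b); return x,[float(np.linalg.norm(np.cross(ray(c,uv)[1],x-ray(c,uv)[0]))) for c,uv in zip(cs,uvs)]
def proj(c,X):
    K,d,R,t=c; return cv2.projectPoints(np.array(X,float).reshape(-1,1,3),cv2.Rodrigues(R)[0],t,K,d)[0][:,0]
def snap(n,f):
    c=cam(n); im=optics.camera(n)[...,::-1].copy(); cv2.imwrite('pics/'+f,im); return c,im
E
python3 - <<'E'
from h import *
for n in('scene','top','wrist'): snap(n,n+'0.png')
im=[cv2.imread(f'pics/{n}0.png') for n in('scene','top')]
np.set_printoptions(suppress=True,precision=3)
print({k:v for k,v in r.read_state().items()}, r.hold_point_z)
print({n:optics.camera_params(n) for n in('scene','top','wrist')})
E
```

```text
pics
{'clock': 0.15, 'q': array([-1.411,  0.246,  1.559, -0.   ,  1.339, -0.174]), 'dq': array([ 0.001, -0.001, -0.003, -0.001,  0.002,  0.002]), 'tau': array([  0.   , -41.626, -31.498,   0.069,   0.032,  -0.   ]), 'ee_pos': array([ 212.872, -613.613,  170.933]), 'orientation': array([-3.096, -0.522, -0.   ]), 'wrist_force': array([-0.015, -0.328, -0.343]), 'torque': array([0.041, 0.022, 0.005]), 'grasp_force': 0.0, 'finger_gap': 0.9996008999538817} -18.8
{'scene': {'fov_y': 50.975088713287285, 'cx': 269.46123011743975, 'cy': 217.42574063093377, 'dist': array([-0.086,  0.   ,  0.   ,  0.   ,  0.   ]), 'rvec': array([ 1.413,  2.257, -0.809]), 'tvec': array([ 404.253, -278.657, 1300.855])}, 'top': {'fov_y': 42.79639925407555, 'cx': 275.6819646002133, 'cy': 216.04265894805957, 'dist': array([0.002, 0.   , 0.   , 0.   , 0.   ]), 'rvec': array([ 2.132, -2.196,  0.142]), 'tvec': array([-143.134,  578.526, 1328.201])}, 'wrist': {'fov_y': 65.19188165604469, 'cx': 279.73952039104074, 'cy': 209.55511976171596, 'dist': array([0.022, 0.   , 0.   , 0.   , 0.   ]), 'tool_from_camera': array([[  -0.   ,   -0.969,   -0.245,   70.107],
       [   1.   ,   -0.   ,    0.   ,    0.659],
       [  -0.   ,   -0.245,    0.969, -213.049],
       [   0.   ,    0.   ,    0.   ,    1.   ]])}}
```

View pics/scene0.png

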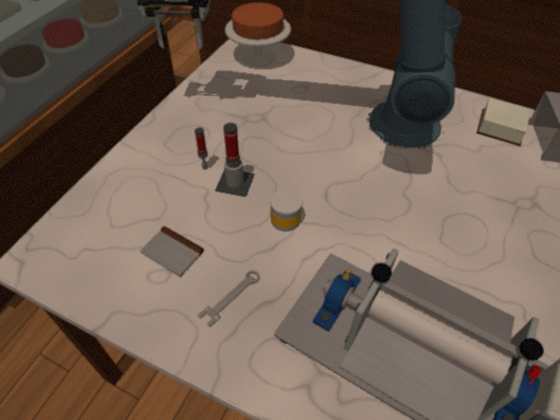

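View pics/top0.png

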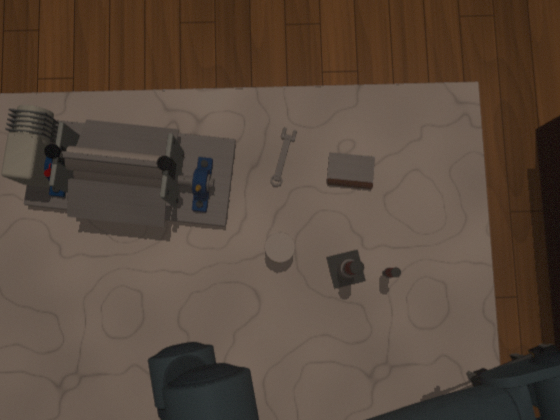

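```bash
python3 - <<'E'
from h import *
s=cv2.imread('pics/scene0.png');t=cv2.imread('pics/top0.png')
def c(im,u,v,w=80,h=60): return cv2.resize(im[v:v+h,u:u+w],(400,300),interpolation=cv2.INTER_CUBIC)
m=np.vstack([np.hstack([c(s,195,120,),c(t,325,240)]),np.hstack([c(s,300,250),c(t,165,145,80,60)])])
cv2.imwrite('pics/crop1.png',np.clip(m.astype(float)*1.4,0,255).astype('uint8'))
cs=cam('scene');ct=cam('top')
for n,a,b in(('gun top',(232,127),(350,267)),('tip',(348,273),(198,189)),('knob',(381,271),(166,163))): print(n,tri([cs,ct],[a,b]))
print(-ct[2].T@ct[3],-cs[2].T@cs[3])
E
```

```text
gun top (array([ 438.21353812, -325.08643383,  190.50204962]), [5.039018186554549, 5.0390181865544905])
tip (array([636.9990346 ,  28.02611601, 104.65373372]), [0.9713724259583036, 0.9713724259582736])
knob (array([679.28417139,  85.22562848, 210.67055521]), [1.444559609007251, 1.4445596090073622])
[ 410.54003132 -142.74959639 1389.38044931] [1112.43034409   92.07032256  829.04530356]
```

View pics/crop1.png

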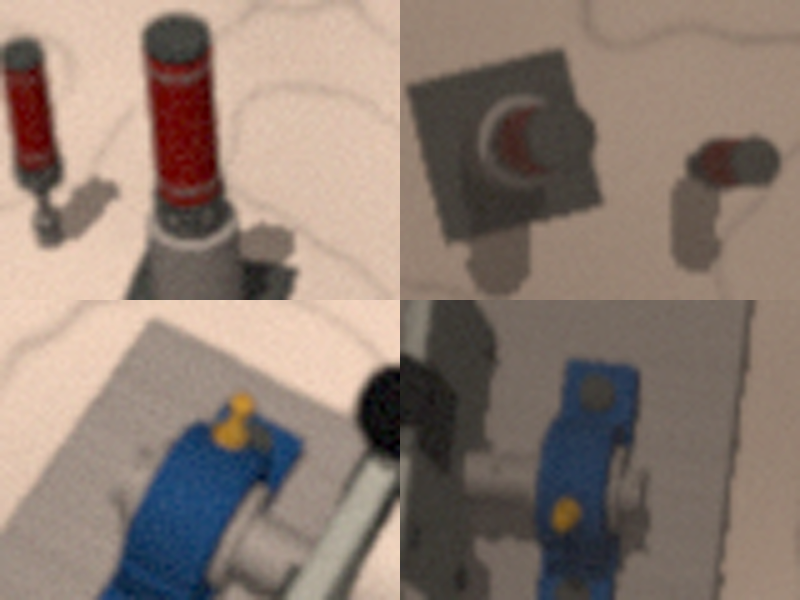

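```bash
python3 - <<'E'
from h import *
np.set_printoptions(suppress=True,precision=2)
cs=cam('scene');ct=cam('top')
for n,a,b in(('gun top',(230.6,126.8),(358,267)),('tip',(348.4,270.2),(198,187.6)),): print(n,tri([cs,ct],[a,b]))
print('guntop',atz(cs,(230.6,126.8),186),atz(ct,(358,267),186), 'tip',atz(cs,(348.4,270.2),111),atz(ct,(198,187.6),111))
# stand base corners (top crop)
g=lambda x,y:(325+(x-400)/5,240+y/5)
b=[atz(ct,g(*p),3) for p in((408,88),(562,50),(604,204),(450,243))]; print('stand',np.mean(b,0),b)
h=lambda x,y:(165+(x-400)/5,145+(y-300)/5)
e=atz(ct,h(752,300),8)-atz(ct,h(718,600),8); print('edge',np.degrees(np.arctan2(e[1],e[0])))
e=atz(ct,h(597,393),40)-atz(ct,h(575,585),40); print('bolts',np.degrees(np.arctan2(e[1],e[0])))
# full-plate corners in top view
P=[atz(ct,p,8) for p in((237,139),(224,227))]; e=P[0]-P[1]; print(e,np.degrees(np.arctan2(e[1],e[0])))
for n,u,v in(('tin',280,247),): print(n,atz(ct,(u,v),72))
for n,u,v in(('spA',277,181),('spB',288,133),('scr',351,170),):print(n,atz(ct,(u,v),3))
print(atz(ct,(400,272),120))
E
```

```text
gun top (array([ 435.1 , -338.06,  185.2 ]), [1.2489628001072153, 1.2489628001073503])
tip (array([638.29,  27.04, 115.94]), [1.5340218779102683, 1.5340218779101937])
guntop [ 435.62 -336.28  186.  ] [ 435.61 -339.07  186.  ] tip [634.53  28.07 111.  ] [639.54  26.2  111.  ]
stand [ 434.71 -338.21    3.  ] [array([ 466.02, -288.9 ,    3.  ]), array([ 483.26, -369.51,    3.  ]), array([ 403.51, -387.29,    3.  ]), array([ 386.05, -307.16,    3.  ])]
edge -7.532801024946807
bolts -7.232384072015897
[232.46 -38.64   0.  ] -9.43736535798123
tin [ 492.67 -168.05   72.  ]
spA [ 670.54 -166.91    3.  ]
spB [ 799.1  -200.07    3.  ]
scr [ 694.41 -362.86    3.  ]
[ 422.27 -448.52  120.  ]
```

>>> apply_moves(
  steps=[
    [100, 0, 0, 0.2, 0],
    [100, 0, 0, 0.2, 0],
    [100, 0.155, 0.19, 0, -0.0263],
    [100, 0.155, 0.19, 0, -0.0263],
    [100, 0.155, 0.19, 0, -0.0263],
    [100, 0.155, 0.19, 0, -0.0263],
    [100, 0.155, 0.19, 0, -0.0263],
    [100, 0.155, 0.19, 0, -0.0263],
    [100, 0.155, 0.19, 0, -0.0263],
    [100, 0.155, 0.19, 0, -0.0263],
    [100, 0.155, 0.19, 0, -0.0263],
    [100, 0.155, 0.19, 0, -0.0263],
    [100, 0.155, 0.19, 0, -0.0263],
    [100, 0.155, 0.19, 0, -0.0263],
    [100, 0, 0, 0, 0],
  ],
)

```text
clock: 1.65
ee_pos: [437.5, -338.2, 219.5]
orientation: [-3.133, 0.213, 0.0]
wrist_force: [0.5, -1.0, -0.1]
finger_gap: 1.003
grasp_force: 0.0
```

```bash
python3 - <<'E'
from h import *
c,im=snap('wrist','w1.png')
im=im.copy()
for z in(186,146,70):
    p=proj(c,[435.3,-338,z])[0]; print(z,p); cv2.drawMarker(im,tuple(int(round(x)) for x in p),(0,255,0),0,12)
print(np.round(proj(c,[637.5,27,113]),1), r.read_state()['ee_pos'])
cv2.imwrite('pics/w1m.png',im)
E
```

```text
186 [278.5834773  222.41835392]
146 [278.75182065 209.83517181]
70 [278.97417787 193.20731375]
[[-180.8   27.5]] [ 436.61332959 -339.54089329  219.48713925]
```

View pics/w1m.png

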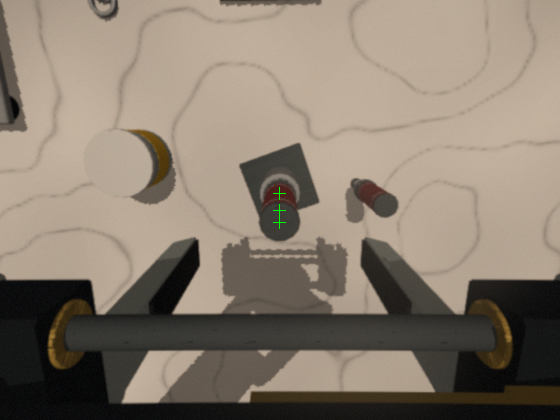

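>>> apply_moves(
  steps=[
    [100, -0.011, 0.013, -0.128, 0],
    [100, 0, 0, -0.128, 0],
    [100, 0, 0, -0.128, 0],
    [100, 0, 0, -0.128, 0],
    [100, 0, 0, -0.128, 0],
    [100, 0, 0, -0.128, 0],
    [100, 0, 0, 0, 0],
    [0, 0, 0, 0, 0],
    [0, 0, 0, 0, 0],
    [0, 0, 0, 0, 0],
    [0, 0, 0, 0, 0],
    [0, 0, 0, 0, 0],
    [0, 0, 0, 0, 0],
    [0, 0, 0, 0, 0],
    [0, 0, 0, 0, 0],
  ],
)

```text
clock: 3.2
ee_pos: [434.9, -338.9, 127.6]
orientation: [-3.134, 0.219, 0.0]
wrist_force: [0.4, 1.0, 0.4]
finger_gap: 0.356
grasp_force: 0.3
```

>>> apply_moves(
  steps=[
    [0, 0, 0, 0, 0],
    [0, 0, 0, 0, 0],
    [0, 0, 0, 0, 0],
    [0, 0, 0, 0.083, 0],
    [0, 0, 0, 0.083, 0],
    [0, 0, 0, 0.083, 0],
    [0, 0, 0, 0.083, 0],
    [0, 0, 0, 0.083, 0],
    [0, 0, 0, 0, 0],
    [0, 0, 0, 0, 0],
  ],
)

```text
clock: 4.2
ee_pos: [434.9, -339.0, 177.6]
orientation: [3.134, -0.219, 0.0]
wrist_force: [0.2, 0.1, -3.4]
finger_gap: 0.34
grasp_force: 30.0
```

>>> apply_moves(
  steps=[
    [0, -0.0207, 0.0029, 0, 0],
    [0, -0.0363, 0.0051, 0.0016, 0],
    [0, -0.0363, 0.0051, 0.0016, 0],
    [0, -0.0363, 0.0051, -0.001, 0],
    [0, -0.0363, 0.0051, -0.001, 0],
    [0, -0.0363, 0.0051, -0.0035, 0],
    [0, -0.0363, 0.0051, -0.0035, 0],
    [0, 0, 0, 0, 0],
  ],
)

```text
clock: 5.0
ee_pos: [405.8, -334.9, 176.8]
orientation: [3.134, -0.22, 0.0]
wrist_force: [0.7, 0.5, -4.2]
finger_gap: 0.344
grasp_force: 30.0
```

```bash
python3 - <<'E'
from h import *
c,im=snap('scene','s2.png')
print(r.read_state()['wrist_force'],r.read_state()['torque'])
p=proj(c,[434,-338,110])[0].astype(int);print(p)
im=im[p[1]-75:p[1]+45,p[0]-80:p[0]+80]
cv2.imwrite('pics/s2c.png',np.clip(cv2.resize(im,(800,600),interpolation=cv2.INTER_CUBIC)*1.3,0,255).astype('uint8'))
E
```

```text
[ 1.36059443 -0.45383944 -4.29434422] [ 0.04833542 -0.22786165 -0.01647249]
[232 151]
```

View pics/s2c.png

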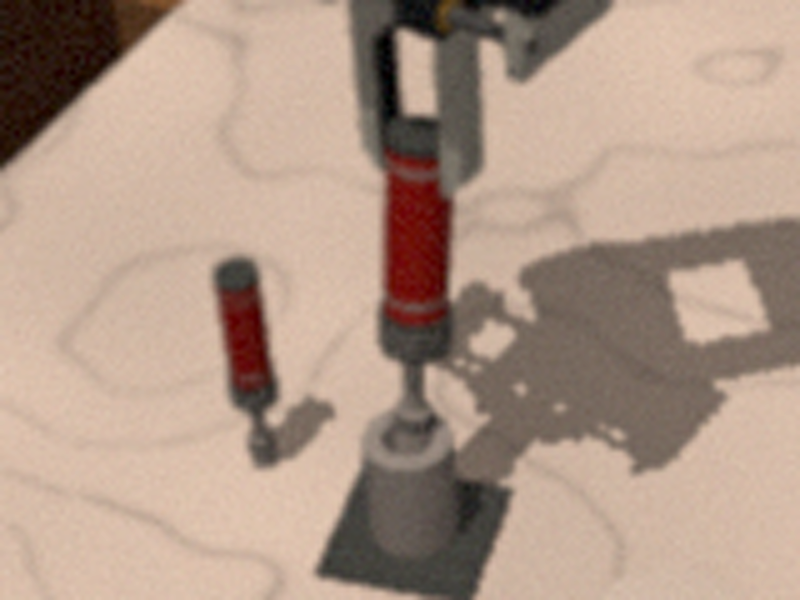

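>>> apply_moves(
  steps=[
    [0, -0.0359, 0.005, -0.006, 0],
    [0, -0.0359, 0.005, -0.006, 0],
    [0, -0.0355, 0.005, -0.0086, 0],
    [0, -0.0355, 0.005, -0.0086, 0],
    [0, -0.0347, 0.0049, -0.011, 0],
    [0, -0.0347, 0.0049, -0.011, 0],
    [0, -0.0342, 0.0048, -0.0135, 0],
    [0, -0.0342, 0.0048, -0.0135, 0],
    [0, -0.0404, 0.0057, -0.019, 0],
    [0, 0, 0, 0, 0],
    [0, 0, 0, 0, 0],
  ],
)

```text
clock: 6.15
ee_pos: [367.3, -330.1, 166.1]
orientation: [3.133, -0.219, -0.0]
wrist_force: [-2.0, 0.9, 4.3]
finger_gap: 0.339
grasp_force: 30.0
```

```bash
python3 - <<'E'
from h import *
print(r.read_state()['wrist_force'],r.read_state()['torque'])
T=[]
for n in('scene','top'):
    c,im=snap(n,n+'3.png')
    p=proj(c,[405,-334,130])[0].astype(int);print(n,p)
    im=im[p[1]-60:p[1]+60,p[0]-40:p[0]+40]
    T.append(cv2.resize(im,(400,600),interpolation=cv2.INTER_CUBIC)*1.3)
cv2.imwrite('pics/c3.png',np.clip(np.hstack(T),0,255).astype('uint8'))
E
```

```text
[-1.97766507  0.89270447  4.32047132] [ 0.30449834  0.22073319 -0.0116158 ]
scene [239 138]
top [352 280]
```

View pics/c3.png

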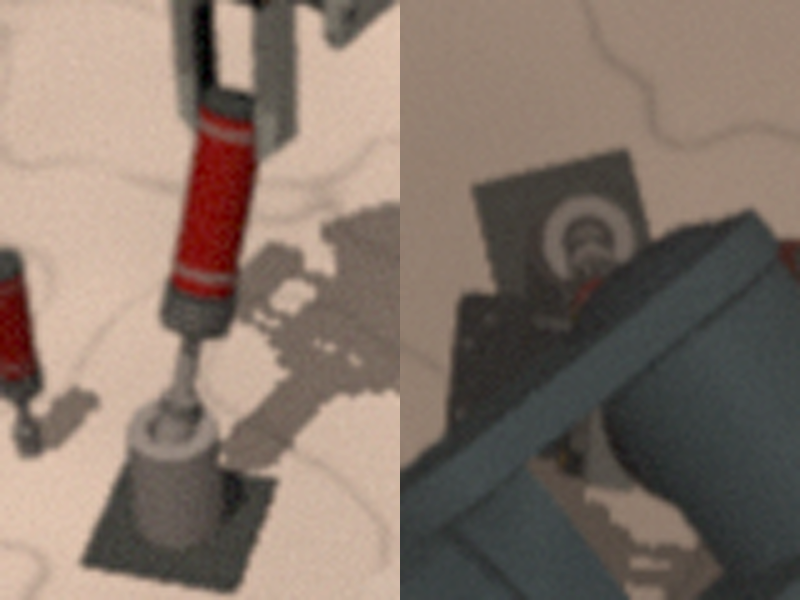

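>>> apply_moves(
  steps=[
    [0, 0, 0, 0.114, 0],
    [0, 0, 0, 0.114, 0],
    [0, 0, 0, 0.114, 0],
    [0, 0, 0, 0.114, 0],
    [0, 0, 0, 0.114, 0],
    [0, 0, 0, 0.115, 0],
    [0, 0.05, 0.1, 0, 0],
    [0, 0.107, 0.22, 0, 0],
    [0, 0.107, 0.22, 0, 0],
    [0, 0.107, 0.22, 0, 0],
    [0, 0.107, 0.22, 0, 0],
    [0, 0.107, 0.22, 0, 0],
    [0, 0.107, 0.22, 0, 0],
    [0, 0.107, 0.22, 0, 0],
    [0, 0.107, 0.22, 0, 0],
    [0, 0.107, 0.22, 0, 0],
    [0, 0.107, 0.22, 0, 0],
    [0, 0.107, 0.22, 0, 0],
    [0, 0.107, 0.22, 0, 0],
    [0, 0.107, 0.22, 0, 0],
  ],
)

```text
clock: 8.25
ee_pos: [540.3, 28.0, 246.5]
orientation: [-3.133, 0.218, 0.002]
wrist_force: [0.2, 0.2, -3.5]
finger_gap: 0.338
grasp_force: 30.0
```

>>> apply_moves(
  steps=[
    [0, 0.07, 0.12, 0, 0],
    [0, 0, 0, 0, 0],
    [0, 0, 0, 0, 0],
  ],
)

```text
clock: 8.55
ee_pos: [548.6, 40.0, 246.8]
orientation: [3.133, -0.218, -0.002]
wrist_force: [0.1, -1.1, -3.8]
finger_gap: 0.34
grasp_force: 30.0
```

```bash
python3 - <<'E'
from h import *
s=r.read_state();print(s['wrist_force'],s['torque'],s['ee_pos'],s['finger_gap'])
c,im=snap('scene','scene4.png'); p=proj(c,[600,35,180])[0].astype(int);print(p)
a=im[p[1]-60:p[1]+60,p[0]-40:p[0]+40]
c,im=snap('wrist','wrist4.png'); q=proj(c,[600,35,180])[0].astype(int);print(q)
a=cv2.resize(a,(400,600),interpolation=cv2.INTER_CUBIC)
b=cv2.resize(im[:, 140:420][:420],(400,600),interpolation=cv2.INTER_CUBIC)
cv2.imwrite('pics/c4.png',np.clip(np.hstack([a,b])*1.3,0,255).astype('uint8'))
E
```

```text
[ 0.06812317 -1.05898859 -3.77248494] [0.00590482 0.08686902 0.04473776] [548.56906101  40.03090382 246.77528686] 0.34030499976774675
[363 237]
[275 149]
```

View pics/c4.png

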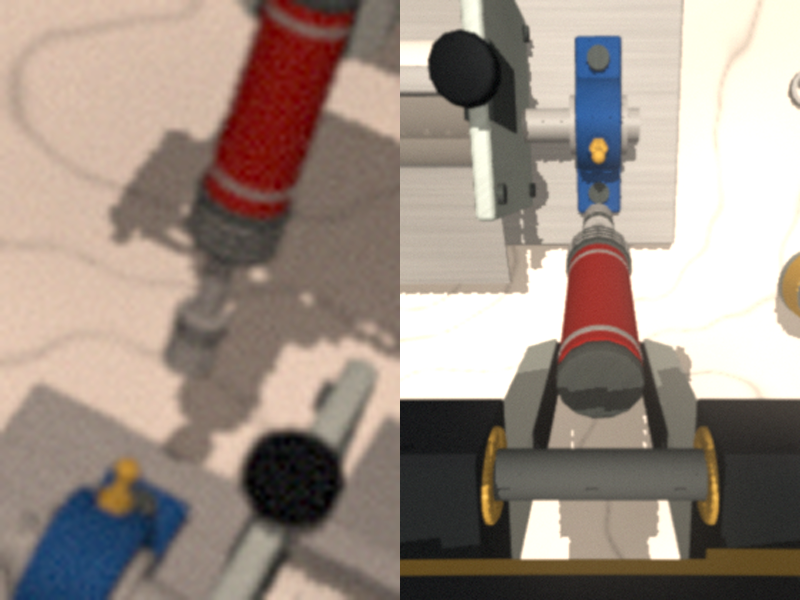

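```bash
cat >> h.py <<'E'
def circ(G,th,a,rad,yaw=-7.9,n=72):
    y=np.radians(yaw); u=np.array([-np.cos(y),-np.sin(y),0]); ax=np.sin(th)*u+np.cos(th)*np.array([0,0,1.])  # rearward axis
    e1=np.array([-np.sin(y),np.cos(y),0]); e2=np.cross(ax,e1); t=np.linspace(0,2*np.pi,n,endpoint=False)[:,None]
    return G+a*ax+rad*(np.cos(t)*e1+np.sin(t)*e2)
E
python3 - <<'E'
from h import *
np.set_printoptions(suppress=True,precision=1)
s=r.read_state(); G=np.array(s['ee_pos'])+[0,0,18.8]
cw=cam('wrist');cs=cam('scene')
W=lambda q:(q-[140,0])*(400/280)+[400,0]
S=lambda q:(q-[323,177])*5
for th in(26,28,30,32,34):
    t=np.radians(th); o=[]
    for a,rad in((40,16),(-76,18),(-112,10),(-138,10)):
        q=W(proj(cw,circ(G,t,a,rad))); o.append((q[:,1].min(),q[:,1].max(),q[:,0].min(),q[:,0].max()))
    print(th,'rear',np.array(o[0]),'head',np.array(o[1]),'mouth',np.array(o[3]))
    for a,rad in((-76,18),(-112,10),(-138,10)):
        q=S(proj(cs,circ(G,t,a,rad))); print('   scene',a,q.mean(0),q.min(0),q.max(0))
print('tip',W(proj(cw,[[637.5,27,113]])),S(proj(cs,[[637.5,27,113]])))
print(tri([cs,cw],[(348.4,269.7),(278.6,103)]))
E
```

```text
26 rear [397.3 448.5 554.  640. ] head [221.  274.5 565.4 629.5] mouth [182.1 209.5 582.5 612.7]
   scene -76 [224.7 235.5] [177.9 209.6] [271.4 261.9]
   scene -112 [191.6 316.4] [166.1 301.5] [217.  331.5]
   scene -138 [168.4 373. ] [143.3 357.8] [193.5 388.3]
28 rear [401.1 449.1 554.2 639.8] head [217.3 270.3 565.2 629.7] mouth [175.5 202.9 582.3 612.9]
   scene -76 [222.4 237.7] [175.7 212.5] [269.1 263.3]
   scene -112 [188.2 319.9] [162.7 305.3] [213.6 334.5]
   scene -138 [164.2 377.4] [139.1 362.6] [189.3 392.4]
30 rear [404.7 449.6 554.5 639.6] head [213.7 266.1 564.9 629.9] mouth [168.8 196.3 582.1 613. ]
   scene -76 [220.3 239.6] [173.6 215. ] [266.9 264.6]
   scene -112 [184.9 323. ] [159.5 308.8] [210.3 337.3]
   scene -138 [160.1 381.5] [134.9 367. ] [185.2 396.2]
32 rear [408.2 450.  554.7 639.4] head [210.2 261.9 564.7 630.2] mouth [162.1 189.7 581.9 613.1]
   scene -76 [218.2 241.3] [171.6 217.4] [264.8 265.7]
   scene -112 [181.7 325.9] [156.3 312. ] [207.2 339.8]
   scene -138 [156.1 385.3] [130.9 371.1] [181.2 399.6]
34 rear [411.6 450.2 555.  639.2] head [206.7 257.7 564.4 630.4] mouth [155.4 183.1 581.7 613.3]
   scene -76 [216.2 242.8] [169.7 219.4] [262.7 266.6]
   scene -112 [178.7 328.4] [153.3 314.9] [204.1 342.1]
   scene -138 [152.2 388.7] [127.1 374.8] [177.3 402.7]
tip [[597.6 152.3]] [[122.5 468.1]]
(array([640.2,  27.4, 121. ]), [1.1493761250200782, 1.149376125020087])
```

```bash
python3 - <<'E'
from h import *
from scipy.optimize import least_squares
np.set_printoptions(suppress=True,precision=2)
s=r.read_state(); G0=np.array(s['ee_pos'])+[0,0,18.8]
cw=cam('wrist');cs=cam('scene')
W=lambda q:(q-[140,0])*(400/280)+[400,0]
S=lambda q:(q-[323,177])*5
iw=cv2.imread('pics/wrist4.png').astype(int); im=iw[:,279]; 
print('col279',[(v,*im[v]) for v in range(130,300,4)])
m=(iw[...,2]>70)&(iw[...,2]>2.2*iw[...,1]); m[:,:200]=0;m[:,360:]=0;m[:150]=0
vs=np.where(m.sum(1)>15)[0]; print('red rows',vs.min(),vs.max())
def res(p):
    th,sl,d,ls=p; y=np.radians(-7.9); u=np.array([-np.cos(y),-np.sin(y),0]); ax=np.sin(th)*u+np.cos(th)*np.array([0,0,1.]); pe=np.cos(th)*u-np.sin(th)*np.array([0,0,1.])
    G=G0+sl*ax+d*pe+ls*np.array([-np.sin(y),np.cos(y),0])
    w=lambda a,rd:W(proj(cw,circ(G,th,a,rd))); q=lambda a,rd:S(proj(cs,circ(G,th,a,rd)))
    M=q(-138,10);H=q(-76,18)
    return np.array([w(40,16)[:,1].max()-415,w(32,16)[:,1].min()-342,w(-54,16)[:,1].min()-246,w(-138,10)[:,1].min()-205,w(40,16)[:,0].mean()-600,
      (M.min(0)[0]-165)*.6,(M.max(0)[1]-377)*.6,(H.min(0)[0]-190)*.6,(H.max(0)[0]-278)*.6,(H.max(0)[1]-265)*.6])
f=least_squares(res,[.45,0,0,0],x_scale=[.1,5,5,5]); print(np.degrees(f.x[0]),f.x[1:],f.fun)
E
```

```text
col279 [(130, np.int64(48), np.int64(52), np.int64(51)), (134, np.int64(58), np.int64(62), np.int64(61)), (138, np.int64(76), np.int64(83), np.int64(82)), (142, np.int64(95), np.int64(101), np.int64(106)), (146, np.int64(109), np.int64(117), np.int64(125)), (150, np.int64(89), np.int64(96), np.int64(102)), (154, np.int64(130), np.int64(142), np.int64(152)), (158, np.int64(80), np.int64(87), np.int64(92)), (162, np.int64(84), np.int64(91), np.int64(95)), (166, np.int64(61), np.int64(67), np.int64(70)), (170, np.int64(54), np.int64(61), np.int64(102)), (174, np.int64(74), np.int64(81), np.int64(128)), (178, np.int64(40), np.int64(43), np.int64(125)), (182, np.int64(37), np.int64(40), np.int64(124)), (186, np.int64(36), np.int64(42), np.int64(124)), (190, np.int64(35), np.int64(40), np.int64(125)), (194, np.int64(37), np.int64(42), np.int64(126)), (198, np.int64(39), np.int64(43), np.int64(126)), (202, np.int64(39), np.int64(43), np.int64(127)), (206, np.int64(38), np.int64(45), np.int64(127)), (210, np.int64(35), np.int64(41), np.int64(126)), (214, np.int64(35), np.int64(42), np.int64(
[... 466 characters left out ...]
nt64(63), np.int64(69), np.int64(72)), (258, np.int64(65), np.int64(72), np.int64(73)), (262, np.int64(65), np.int64(71), np.int64(73)), (266, np.int64(62), np.int64(67), np.int64(70)), (270, np.int64(62), np.int64(66), np.int64(68)), (274, np.int64(40), np.int64(44), np.int64(46)), (278, np.int64(41), np.int64(47), np.int64(47)), (282, np.int64(40), np.int64(44), np.int64(44)), (286, np.int64(58), np.int64(65), np.int64(64)), (290, np.int64(59), np.int64(64), np.int64(63)), (294, np.int64(107), np.int64(120), np.int64(131)), (298, np.int64(108), np.int64(120), np.int64(133))]
red rows 172 241
14.74029433395663 [-3.97 -7.08  0.31] [ 5.51 -3.62  0.69  2.46 -3.99 -3.15  0.03 -4.84 -0.87  2.16]
```

```bash
cat > fit.py <<'E'
from h import *
from scipy.optimize import minimize, differential_evolution
def red(im):
    im=im.astype(int); return (im[...,2]>60)&(im[...,2]>1.8*im[...,1]+0)
def close(m): return cv2.morphologyEx(m.astype('uint8'),cv2.MORPH_CLOSE,np.ones((11,3)))
def fit(wf,sf,G0,cw,cs,win_w,win_s,x0):
    out=[]
    for f,c,(u0,u1,v0,v1) in((wf,cw,win_w),(sf,cs,win_s)):
        m=close(red(cv2.imread('pics/'+f)))[v0:v1,u0:u1]; n,l,st,_=cv2.connectedComponentsWithStats(m); m=(l==1+st[1:,4].argmax()).astype('uint8')
        out.append((cv2.resize(m*255,None,fx=4,fy=4,interpolation=cv2.INTER_LINEAR)/255.>.5,c,(u0,u1,v0,v1))); print(f,m.sum(),st[1+st[1:,4].argmax()])
    def geo(p):
        th,yaw=np.radians(p[0]),p[1]; y=np.radians(yaw); u=np.array([-np.cos(y),-np.sin(y),0]); ax=np.sin(th)*u+np.cos(th)*np.array([0,0,1.]); pe=np.cos(th)*u-np.sin(th)*np.array([0,0,1.])
        return G0+p[2]*ax+p[3]*pe+p[4]*np.array([-np.sin(y),np.cos(y),0]),th,yaw,ax
    def masks(p):
        G,th,yaw,_=geo(p); r=[]
        for m,c,(u0,u1,v0,v1) in out:
            P=lambda a,rd:((proj(c,circ(G,th,a,rd,yaw))-[u0,v0]+.5)*4-.5)
            k=np.zeros(m.shape,'uint8')
            H=lambda a,b:np.round(cv2.convexHull(np.vstack([P(*a),P(*b)]).astype('float32'))*16).astype(int)
            cv2.fillConvexPoly(k,H((-54,16),(32,16)),1,shift=4); cv2.fillConvexPoly(k,H((32,16),(40,16)),0,shift=4); r.append((m,k>0))
        return r
    cost=lambda p:sum(1-(a&b).sum()/max(1,(a|b).sum()) for a,b in masks(p))
    best=None
    for t in x0:
        f=minimize(cost,[t,-7.9,0,0,0],method='Nelder-Mead',options=dict(initial_simplex=np.array([t,-7.9,0,0,0])+np.vstack([np.zeros(5),np.diag([6,3,6,6,4])]),maxiter=500,xatol=.02,fatol=1e-5))
        if best is None or f.fun<best.fun: best=f
        print(t,f.x.round(2),round(f.fun,4))
    G,th,yaw,ax=geo(best.x); return best,G,ax,masks(best.x)
E
python3 - <<'E'
from fit import *
np.set_printoptions(suppress=True,precision=2)
s=r.read_state(); G0=np.array(s['ee_pos'])+[0,0,18.8]; cw=cam('wrist');cs=cam('scene')
f,G,ax,M=fit('wrist4.png','scene4.png',G0,cw,cs,(220,340,160,250),(355,400,187,232),(14,20,28))
print(f.x,G0,'G',G,'ax',ax,'mouth',G-138*ax)
# overlay picture
tip=np.array([637.5,27,113])
T=[]
for n,c,(u0,v0,w,h,k) in(('wrist4',cw,(229,80,100,150*220//220,4)),('scene4',cs,(333,182,80,100,5))):
    im=cv2.imread(f'pics/{n}.png'); im=cv2.convertScaleAbs(im,alpha=1.3)
    h={'wrist4':220,'scene4':110}[n]; sc=600/h; w=int(400/sc)
    u0=279-w//2 if n=='wrist4' else 333
    v0=85 if n=='wrist4' else 175
    z=cv2.resize(im[v0:v0+h,u0:u0+w],(400,600),interpolation=cv2.INTER_CUBIC)
    for a,rd in((40,16),(32,16),(-54,16),(-76,18),(-112,10),(-138,10)):
        q=(proj(c,circ(G,np.radians(f.x[0]),a,rd,f.x[1]))-[u0,v0]+.5)*sc
        cv2.polylines(z,[q.round().astype(int)],True,(0,255,0),1)
    T.append(z)
cv2.imwrite('pics/c5.png',np.hstack(T))
E
```

```text
wrist4.png 3049 [  32   11   56   79 3049]
scene4.png 573 [  9   0  27  34 573]
14 [16.11 -3.73 -2.76 -7.88 -1.39] 0.1567
20 [24.28 -5.19 -4.4  -0.55 -1.18] 0.2381
28 [27.33 -5.89 -5.17  2.66 -0.98] 0.2455
[16.11 -3.73 -2.76 -7.88 -1.39] [548.62  39.33 265.87] G [556.85  37.41 265.4 ] ax [-0.28  0.02  0.96] mouth [595.05  34.92 132.82]
```

View pics/c5.png

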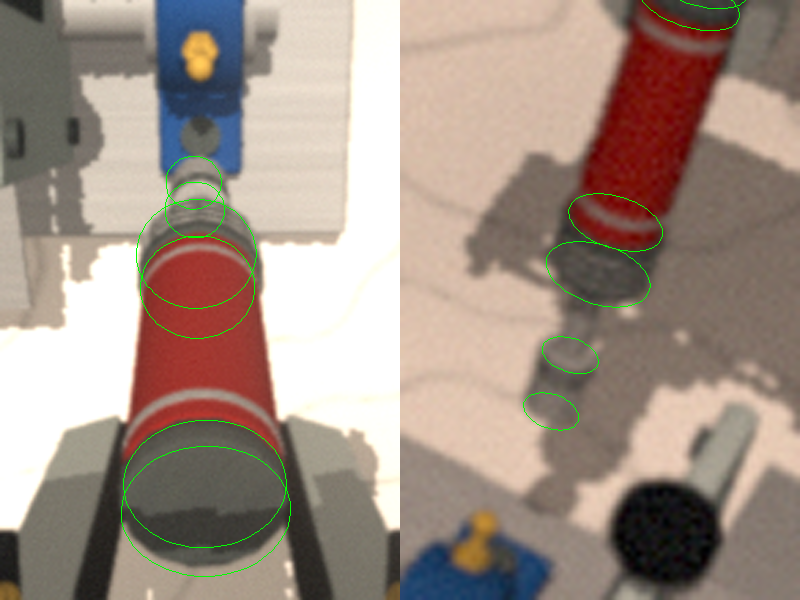

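```bash
python3 - <<'E'
from h import *
np.set_printoptions(suppress=True,precision=2)
cw,cs,ct=cam('wrist'),cam('scene'),cam('top')
print(cv2.Rodrigues(np.array(r.read_state()['orientation']))[0])
b=[(278.8,109.4),(348.1,270.2),(198,187.8)]
print(tri([cw,cs,ct],b),tri([cw,cs],b[:2]))
for c,p in zip((cw,cs,ct),b): print(atz(c,p,108.7))
# orange masks centroid
for n,c,f,(u0,u1,v0,v1) in(('w',cw,'wrist4.png',(255,305,85,125)),('s',cs,'scene4.png',(335,362,262,290)),('t',ct,'top0.png',(188,208,178,198))):
    im=cv2.imread('pics/'+f)[v0:v1,u0:u1].astype(int); m=(im[...,2]>im[...,0]*1.9)&(im[...,2]>im[...,1]*1.15)&(im[...,2]>60)
    for row in range(m.shape[0]):
        x=np.where(m[row])[0]
        if len(x): print(n,v0+row,u0+x.min(),u0+x.max(),end=' | ')
    print()
E
```

```text
[[ 0.99 -0.14 -0.  ]
 [-0.14 -0.99 -0.  ]
 [-0.    0.   -1.  ]]
(array([636.62,  26.83, 113.92]), [1.9056742130421964, 0.9707789439910375, 2.150079533648363]) (array([634.81,  27.22, 111.  ]), [0.32659353703051863, 0.326593537030535])
[634.96  26.88 108.7 ]
[633.25  27.34 108.7 ]
[639.46  26.51 108.7 ]
w 97 277 280 | w 98 275 282 | w 99 275 282 | w 100 274 283 | w 101 274 283 | w 102 273 284 | w 103 273 284 | w 104 273 284 | w 105 273 284 | w 106 274 283 | w 107 274 283 | w 108 274 283 | w 109 274 283 | w 110 274 283 | w 111 275 282 | w 112 275 282 | w 113 276 281 | w 114 279 279 | 
s 269 347 349 | s 270 346 350 | s 271 346 349 | s 272 346 349 | s 273 346 348 | s 274 345 348 | s 275 343 348 | s 276 343 348 | s 277 343 348 | s 278 344 348 | 
t 185 197 199 | t 186 196 199 | t 187 196 200 | t 188 196 199 | t 189 196 199 | t 190 196 198 |
```

>>> apply_moves(
  steps=[
    [0, 0.097, -0.0137, -0.0137, 0],
    [0, 0.097, -0.0137, -0.0137, 0],
    [0, 0.097, -0.0137, -0.0137, 0],
    [0, 0, 0, 0, 0],
    [0, 0, 0, 0, 0],
  ],
)

```text
clock: 9.15
ee_pos: [584.1, 34.9, 241.8]
orientation: [-3.134, 0.22, 0.002]
wrist_force: [0.9, 0.1, -3.1]
finger_gap: 0.338
grasp_force: 30.0
```

```bash
python3 - <<'E'
from fit import *
np.set_printoptions(suppress=True,precision=2)
s=r.read_state(); G0=np.array(s['ee_pos'])+[0,0,18.8]; print(G0,s['wrist_force'])
cw,_=snap('wrist','wrist6.png'); cs,_=snap('scene','scene6.png')
p=proj(cs,G0+[8,0,-40])[0]; q=int(p[1]); print(p)
f,G,ax,M=fit('wrist6.png','scene6.png',G0,cw,cs,(220,340,160,250),(int(p[0])-25,int(p[0])+25,q-12,q+35),(12,16,20))
m=G-138*ax; ball=np.array([635,27,108.7]); d=ball-m; print('ax',ax,'mouth',m,'d along',-d@ax,'perp',d+ax*(-d@ax))
T=[]
for n,c,h,(u0,v0) in(('wrist6',cw,220,(206,60)),('scene6',cs,100,(320,200))):
    im=cv2.convertScaleAbs(cv2.imread(f'pics/{n}.png'),alpha=1.3); sc=600/h; w=int(400/sc)
    z=cv2.resize(im[v0:v0+h,u0:u0+w],(400,600),interpolation=cv2.INTER_CUBIC)
    for a,rd in((40,16),(-76,18),(-112,10),(-138,10)):
        q=(proj(c,circ(G,np.radians(f.x[0]),a,rd,f.x[1]))-[u0,v0]+.5)*sc; cv2.polylines(z,[q.round().astype(int)],True,(0,255,0),1)
    q=(proj(c,[ball])[0]-[u0,v0]+.5)*sc; cv2.drawMarker(z,tuple(q.round().astype(int).tolist()),(255,255,0),0,14)
    T.append(z)
cv2.imwrite('pics/c6.png',np.hstack(T))
E
```

```text
[584.05  34.93 260.65] [ 0.88  0.09 -3.15]
[368.45 220.16]
wrist6.png 3070 [  32   10   56   80 3070]
scene6.png 476 [ 12   0  25  28 476]
12 [16.08 -5.3  -2.33 -8.19 -1.34] 0.1398
16 [15.31 -8.31 -3.83 -6.67 -0.78] 0.1469
20 [24.85 -5.62 -4.11 -0.36 -1.23] 0.2291
ax [-0.28  0.03  0.96] mouth [630.45  29.28 128.07] d along 19.927578326550094 perp [-0.95 -1.77 -0.22]
```

View pics/c6.png

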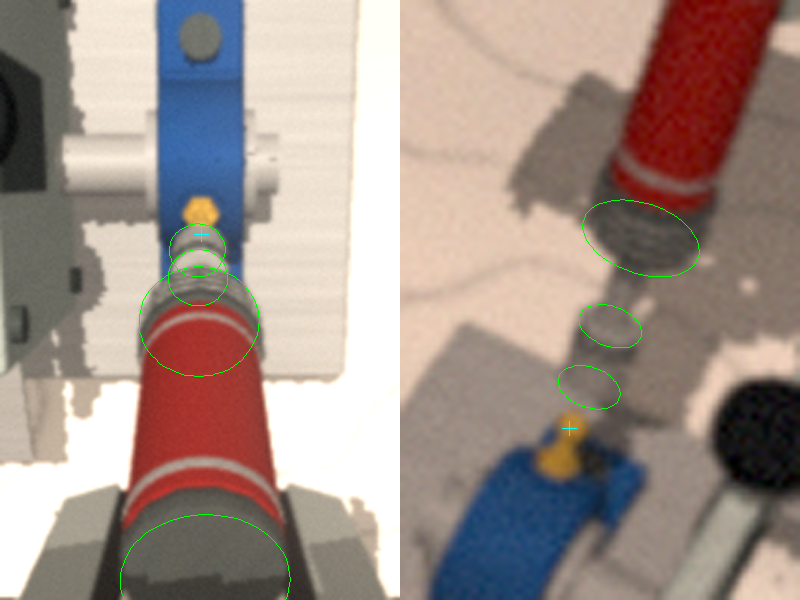

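>>> apply_moves(
  steps=[
    [0, 0.0095, -0.0023, -0.0352, 0],
    [0, 0.0095, -0.0023, -0.0352, 0],
    [0, 0.0095, -0.0023, -0.0352, 0],
    [0, 0.0095, -0.0023, -0.0352, 0],
    [0, 0, 0, 0, 0],
  ],
)

```text
clock: 9.75
ee_pos: [588.0, 34.1, 224.3]
orientation: [-3.134, 0.219, 0.003]
wrist_force: [-0.2, -0.4, -4.4]
finger_gap: 0.339
grasp_force: 30.0
```

>>> apply_moves(
  steps=[
    [0, 0.0095, -0.0023, -0.0352, 0],
    [0, 0, 0, 0, 0],
  ],
)

```text
clock: 9.95
ee_pos: [589.9, 33.6, 221.6]
orientation: [3.134, -0.219, 0.001]
wrist_force: [-1.6, -0.5, -1.8]
finger_gap: 0.34
grasp_force: 30.0
```

>>> apply_moves(
  steps=[
    [0, -0.0264, 0.0037, -0.0131, 0],
    [0, -0.0264, 0.0037, -0.0131, 0],
    [0, -0.0264, 0.0037, -0.0131, 0],
    [0, -0.0264, 0.0037, -0.0131, 0],
    [0, 0, 0, 0, 0],
  ],
)

```text
clock: 10.45
ee_pos: [576.9, 35.6, 215.5]
orientation: [3.134, -0.219, 0.002]
wrist_force: [-2.6, 0.0, 4.1]
finger_gap: 0.342
grasp_force: 30.0
```

```bash
python3 - <<'E'
from fit import *
np.set_printoptions(suppress=True,precision=2)
s=r.read_state(); G0=np.array(s['ee_pos'])+[0,0,18.8]; print(G0,s['wrist_force'],s['torque'])
cw,_=snap('wrist','wrist7.png'); cs,_=snap('scene','scene7.png')
p=proj(cs,G0+[8,0,-40])[0]; q=int(p[1]); print(p)
f,G,ax,M=fit('wrist7.png','scene7.png',G0,cw,cs,(220,340,160,255),(int(p[0])-25,int(p[0])+25,q-12,q+35),(13,17,22))
m=G-138*ax; ball=np.array([635,27,108.7]); d=ball-m; print('ax',ax,'mouth',m,'d along',-d@ax,'perp',d+ax*(-d@ax))
E
```

```text
[576.9   35.64 234.35] [-2.57  0.04  4.1 ] [-0.01  0.28  0.03]
[367.55 226.57]
wrist7.png 3570 [  30    2   59   92 3570]
scene7.png 493 [ 11   0  26  29 493]
13 [ 20.85  -5.23  -2.96 -10.74  -1.6 ] 0.1444
17 [ 20.64  -7.38  -3.53 -10.39  -0.97] 0.1367
22 [ 20.81  -6.46  -3.84 -10.27  -1.3 ] 0.1386
ax [-0.35  0.05  0.94] mouth [635.89  27.02 105.57] d along -3.2421980344476182 perp [ 0.25 -0.17  0.1 ]
```

>>> apply_moves(
  steps=[
    [0, -0.0363, 0.0051, -0.0145, 0],
    [0, -0.0363, 0.0051, -0.016, 0],
    [0, -0.0363, 0.0051, -0.017, 0],
    [0, -0.0363, 0.0051, -0.0185, 0],
    [0, -0.0363, 0.0051, -0.0195, 0],
    [0, -0.0363, 0.0051, -0.0205, 0],
    [0, 0, 0, 0, 0],
  ],
)

```text
clock: 11.25
ee_pos: [550.0, 39.4, 201.1]
orientation: [-3.134, 0.219, 0.002]
wrist_force: [1.5, 0.1, -2.4]
finger_gap: 0.339
grasp_force: 30.0
```

```bash
cat > chk.py <<'E'
from fit import *
import sys
np.set_printoptions(suppress=True,precision=2)
k=sys.argv[1]
s=r.read_state(); G0=np.array(s['ee_pos'])+[0,0,18.8]; print(G0,s['wrist_force'],s['torque'])
cw,_=snap('wrist',f'wrist{k}.png'); cs,_=snap('scene',f'scene{k}.png')
p=proj(cs,G0+[8,0,-40])[0]; q=int(p[1])
f,G,ax,M=fit(f'wrist{k}.png',f'scene{k}.png',G0,cw,cs,(220,340,140,265),(int(p[0])-25,int(p[0])+25,q-12,q+35),(24,28,32))
m=G-138*ax; ball=np.array([635,27,108.7]); d=ball-m; print('ax',ax,'mouth',m,'d along',-d@ax,'perp',d+ax*(-d@ax))
n=np.array([-.495,.07,.866]); print('angle',np.degrees(np.arccos(ax@n)))
E
python3 chk.py 8
```

```text
[549.95  39.37 219.93] [ 1.51  0.12 -2.38] [ 0.02 -0.35  0.01]
wrist8.png 4784 [  30    4   60  112 4784]
scene8.png 526 [  8   0  29  31 526]
24 [ 30.98  -7.23  -5.88 -16.55  -1.15] 0.1229
28 [ 31.25  -6.8   -6.4  -16.07  -1.45] 0.1262
32 [ 30.88  -6.02  -5.06 -17.35  -1.5 ] 0.132
ax [-0.51  0.06  0.86] mouth [637.34  27.13 105.09] d along -4.285252081668381 perp [-0.16 -0.41 -0.06]
angle 1.2335150288387529
```

>>> apply_moves(
  steps=[
    [0, 0.0083, -0.0012, -0.0144, 0],
    [0, 0.0083, -0.0012, -0.0144, 0],
    [0, 0.0083, -0.0012, -0.0144, 0],
    [0, 0.0083, -0.0012, -0.0144, 0],
    [0, 0, 0, 0, 0],
  ],
)

```text
clock: 11.85
ee_pos: [554.9, 38.7, 197.0]
orientation: [3.134, -0.219, -0.001]
wrist_force: [-4.2, 1.5, 6.4]
finger_gap: 0.34
grasp_force: 30.0
```

>>> apply_moves(
  steps=[
    [0, 0.0083, -0.0012, -0.0144, 0],
    [0, 0.0083, -0.0012, -0.0144, 0],
    [0, 0.0083, -0.0012, -0.0144, 0],
    [0, 0, 0, 0, 0],
  ],
)

```text
clock: 12.25
ee_pos: [558.0, 38.3, 192.6]
orientation: [3.134, -0.219, 0.0]
wrist_force: [-7.2, 1.2, 10.6]
finger_gap: 0.339
grasp_force: 30.0
```

>>> apply_moves(
  steps=[
    [0, 0.0083, -0.0012, -0.0144, 0],
    [0, 0.0083, -0.0012, -0.0144, 0],
    [0, 0.0083, -0.0012, -0.0144, 0],
    [0, 0, 0, 0, 0],
  ],
)

```text
clock: 12.65
ee_pos: [561.0, 37.9, 188.1]
orientation: [3.134, -0.219, 0.001]
wrist_force: [-7.4, 1.5, 12.6]
finger_gap: 0.342
grasp_force: 30.0
```

>>> apply_moves(
  steps=[
    [0, 0.0083, -0.0012, -0.0144, 0],
    [0, 0, 0, 0, 0],
  ],
)

```text
clock: 12.85
ee_pos: [562.1, 37.8, 187.2]
orientation: [3.134, -0.218, 0.001]
wrist_force: [-7.7, 0.9, 14.0]
finger_gap: 0.339
grasp_force: 30.0
```

```bash
python3 chk.py 9
```

```text
[562.13  37.79 205.95] [-7.74  0.93 13.95] [0.31 1.46 0.03]
wrist9.png 4587 [  30    7   60  109 4587]
scene9.png 516 [  9   0  28  31 516]
24 [ 29.43  -7.17  -5.52 -15.39  -1.21] 0.1261
28 [ 29.73  -6.32  -5.53 -15.67  -1.71] 0.1321
32 [ 29.6   -5.7   -5.55 -15.33  -1.44] 0.1342
ax [-0.49  0.06  0.87] mouth [645.25  26.12  88.52] d along -22.626720843926318 perp [ 0.78 -0.51  0.48]
angle 0.9489106447592404
```

>>> apply_moves(
  steps=[
    [0, 0.0042, -0.0006, -0.0072, 0],
    [0, 0, 0, 0, 0],
  ],
)

```text
clock: 13.15
ee_pos: [562.7, 37.7, 187.3]
orientation: [3.134, -0.218, 0.002]
wrist_force: [-10.9, 1.5, 19.4]
finger_gap: 0.341
grasp_force: 30.0
```

>>> apply_moves(
  steps=[
    [0, 0.0042, -0.0006, -0.0072, 0],
    [0, 0, 0, 0, 0],
    [0, 0, 0, 0, 0],
  ],
)

```text
clock: 13.45
ee_pos: [563.4, 37.6, 187.5]
orientation: [3.134, -0.218, 0.003]
wrist_force: [-12.9, 2.3, 21.6]
finger_gap: 0.342
grasp_force: 30.0
```

>>> apply_moves(
  steps=[
    [0, 0.0042, -0.0006, -0.0072, 0],
    [0, 0, 0, 0, 0],
    [0, 0, 0, 0, 0],
  ],
)

```text
clock: 13.75
ee_pos: [564.0, 37.6, 187.6]
orientation: [3.134, -0.218, 0.003]
wrist_force: [-14.6, 3.2, 26.0]
finger_gap: 0.341
grasp_force: 30.0
```

```bash
python3 chk.py 10
```

```text
[563.97  37.59 206.45] [-14.62   3.19  26.01] [0.3  2.55 0.03]
wrist10.png 4508 [  30    8   60  109 4508]
scene10.png 501 [  9   0  27  30 501]
24 [ 28.64  -6.91  -4.53 -15.43  -1.17] 0.1296
28 [ 28.48  -5.07  -4.43 -15.55  -1.82] 0.1416
32 [ 28.66  -6.94  -5.46 -14.46  -1.04] 0.133
ax [-0.48  0.06  0.88] mouth [645.09  26.58  88.75] d along -22.33559308576431 perp [ 0.54 -0.87  0.35]
angle 1.5947913935874283
```

```bash
python3 -c "
from plant import order
print(order.finish_job())"
```

```text
the job is handed in; nothing more can be done
None
```

The job is handed in: the gun is still gripped at 30 N, its coupler is on the bare nipple about 1.6° off line, and the pump is at its stop with about 33 N held on it. These come from force readings and camera fits, and I have not seen the judge's result.

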